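# Switch on the occupied wells of the tube warmer

### The arm

A 7-joint arm with a two-finger parallel gripper is mounted at the origin on a cart in front of the work surface, level with it; the furniture and walls round the work are solid. World frame = base frame: x ahead of the robot, y to its left, z up, the work surface at z = 0. Lengths are in m, angles in rad, forces in N, time in s.
With the tool pointing down it reaches from about 0.425 to 0.875 m from the base axis. Payload 4.7 kg.
Tool frame: the origin (TCP) lies at the very end of the fingers, on their centre line; the grasp point (between the pads) lies 19 mm behind it; z points along the fingers, y is the direction in which the jaws open and shut (so a half turn about z gives the same grasp; the last joint's range is limited). The gripper opens to 87 mm and grips with 3 to 60 N. Pads are 19 mm wide; open, the fingers measure 117 mm over their backs; the gripper's body (75 mm by 190 mm) begins 51 mm behind the grasp point.
Start: joints at [1.301, 0.321, -0.07, 1.45, 0.023, 1.371, -0.057], TCP at [0.182, -0.624, 0.223] pointing down, gripper open.
Joint ranges: [-2.86, 2.86], [-0.3, 2.09], [-1.38, 1.24], [0.06, 2.45], [-1.56, 4.7], [0.09, 2.05], [-2.69, 2.69]. Speed limits (rad/s): [2.57, 2.57, 3.14, 3.14, 3.14, 3.14, 3.14].

### API

Orientations are given as a rotation vector (axis times angle).
In Python, from bench import * gives the robot as it stands.
- The arm moves only by the shell command python3 -m jog 'ROWS' [OPENING] [FORCE]. ROWS is JSON, a list of rows, each a list of 4 numbers: the shift along the world's x, y, z in mm, then the turn about the world's z in rad. In form: [[x, y, z, twist], ...]. A call has exactly 8 rows; each row is the pose to reach, as a shift and turn from the pose commanded when the call began; what a row does not reach only later rows make up. A row lasts 1/8 s, in which the tool goes at most 62.5 mm and 10.7 degrees, less where a joint would pass 70% of its speed; a pose out of reach is approached as far as the arm can. A call with a gripper value outside its range is refused whole. OPENING is the opening, from -1 (shut) to 1 (fully open), set as the call begins (- or left out, the last holds). The fingers move at their own pace and stop on an object; FORCE is the grip in N (left out, the last holds). Time passes only in rows, so rows that repeat a pose let the fingers close, or fill a call up. It gives the time, the measured TCP pose, the force and the opening at its end, in the units of the state.
- get_state(): the state, without advancing time (a new reading comes with each control period).
- get_image(name): name is "side" or "top" or "wrist"; returns a dict with "image" (384x512x3 uint8, red, green, blue), "fx", "fy", "cx", "cy" (pixels), "position" and "rotation" of the camera in the world; the wrist camera has in their place "tool_from_camera" (4x4, takes a point from camera to tool coordinates, whose origin is the TCP and whose axes are the flange's). Camera axes: x right, y down, z forward; pixel columns grow to the right and rows downward; lengths in m; the calibration is good to about 2 mm. A picture is of the moment at which its call begins: read the wrist's pose just before it. There is no depth.
- close_job(): hands the job in, once; it reports no verdict.
The state is a dict: "time": time; "joint_positions": joint angles; "qd": joint speeds; "joint_torque": joint torques, N m; "position": TCP position; "tool_rot": TCP orientation; "ft_force": force on the tool from outside, world axes, zero at the start; "torque": the same for the moment, N m; "grip_width": opening from 0.0 (shut) to 1.0 (fully open).
Only numpy, scipy, OpenCV 4.12 (cv2) and the standard library are available. Lean on these libraries where they do the work, as an engineer would, in place of code of your own. Each camera call takes 0.05 s, during which the arm holds its last target. There are 200 camera calls.

### The job

Two of the four wells of the tube warmer hold a sample tube; the other two are closed with flat plugs. Switch on the two wells that hold a tube by pushing the toggle in front of each one fully over, away from the robot towards its well. Leave the other two toggles alone, still off, and the tubes standing in their wells.

Things in the scene. Friction and masses are not known exactly. Their poses are not given: they have to be found in the camera images.
- warmer: fixed low white box with an aluminium block at its back, 150 (x) by 190 (y) by 60 mm high, flat top. Origin: centre of its underside; x to its back, away from the robot, y to the robot's left, z up. Toggle pivots at x -38, y +60, +20, -20, -60, z 60 mm; wells behind them at x +38, same y, each joined to its toggle by a dark line. Empty wells have grey plugs 23 mm wide, 9 high.
- switch_1 (a joint): leftmost of the four toggles (warmer y +60 mm): black bat 40 mm long from its pivot, 7 mm thick, 11 near the tip. 0 = off, leaning 0.5 rad to the robot, tip 19 mm before the pivot and 95 mm above the bench; 1.0 rad = on, leaning 0.5 rad to its well. Stops at both ends. About 1 N at the tip moves it; it stays where it is left. Starts off
- switch_2 (a joint): second from the left of the four toggles (warmer y +20 mm): black bat 40 mm long from its pivot, 7 mm thick, 11 near the tip. 0 = off, leaning 0.5 rad to the robot, tip 19 mm before the pivot and 95 mm above the bench; 1.0 rad = on, leaning 0.5 rad to its well. Stops at both ends. About 1 N at the tip moves it; it stays where it is left. Starts off
- switch_3 (a joint): third from the left of the four toggles (warmer y -20 mm): black bat 40 mm long from its pivot, 7 mm thick, 11 near the tip. 0 = off, leaning 0.5 rad to the robot, tip 19 mm before the pivot and 95 mm above the bench; 1.0 rad = on, leaning 0.5 rad to its well. Stops at both ends. About 1 N at the tip moves it; it stays where it is left. Starts off
- switch_4 (a joint): rightmost of the four toggles (warmer y -60 mm): black bat 40 mm long from its pivot, 7 mm thick, 11 near the tip. 0 = off, leaning 0.5 rad to the robot, tip 19 mm before the pivot and 95 mm above the bench; 1.0 rad = on, leaning 0.5 rad to its well. Stops at both ends. About 1 N at the tip moves it; it stays where it is left. Starts off
- tube_a_center (a point): one of the two capped sample tubes, 17 mm across the cap, 14 mm below it, 92 mm long, loose and upright in one of the wells. This point is its centre, half-way up on its axis, 61 mm above the bench; its top is 107 mm above the bench, 47 mm above the warmer's top
- tube_b_center (a point): the other of the two capped sample tubes, 17 mm across the cap, 14 mm below it, 92 mm long, loose and upright in one of the wells. This point is its centre, half-way up on its axis, 61 mm above the bench; its top is 107 mm above the bench, 47 mm above the warmer's top

How it is judged:
By the outcome, as a careful person would: the job done as asked, in the order asked, and still so for the second after the job is handed in, with the robot touching nothing.
It also fails if it takes over 32 s, if anything falls off the work surface, if the arm or the gripper's body presses on something with over 40 N, if the wrist force passes 120 N, or if a joint passes its speed limit or range.

## Working session

There is one attempt and no reset: what is moved stays moved. The work goes in short steps, Python scripts to look and compute and a shell command to move; the robot and the scene stay as the last step left them, time stands still between calls to the robot, and variables do not carry over. Pictures are saved under pics/ and viewed, about 8 in all and at most 12, crops included, and the job is handed in when it is done.

```bash
mkdir -p pics; ls
python3 - <<'E'
from bench import *
import cv2
s=get_state();print(s)
for n in ("top","side"):
    d=get_image(n);cv2.imwrite(f"pics/{n}0.png",d["image"][:,:,::-1])
    print(n,{k:v for k,v in d.items() if k!="image"})
E
```

```text
pics
{'time': 0.0, 'joint_positions': array([ 1.30108641,  0.32183353, -0.07007792,  1.45167139,  0.0226175 ,
        1.37079084, -0.05686844]), 'qd': array([ 0.00239745,  0.00015158,  0.00020576, -0.00394192,  0.00074543,
        0.0012083 , -0.0005128 ]), 'joint_torque': array([ 9.90130320e-05, -4.91294324e+01, -4.03678771e-01, -3.12527704e+01,
       -6.37904811e-02,  4.37673542e-02,  1.56716665e-04]), 'position': array([ 0.18179754, -0.62348538,  0.22145644]), 'tool_rot': array([-3.10814339e+00, -4.44139233e-01,  6.06611220e-04]), 'ft_force': array([-0.08332686,  0.34483883, -0.39044184]), 'torque': array([-0.01885963,  0.02427204, -0.01775477]), 'grip_width': 0.9987046110430846}
top {'fx': 373.6762101820456, 'fy': 373.6762101820456, 'cx': 259.4626281793589, 'cy': 191.78194018680352, 'position': array([ 0.47971591, -0.08842509,  0.92538008]), 'rotation': array([-2.20196721,  2.14495301, -0.12073294])}
side {'fx': 480.9828275877304, 'fy': 480.9828275877304, 'cx': 250.93946554308658, 'cy': 188.65079705689465, 'position': array([0.35808024, 0.68681703, 0.38042034]), 'rotation': array([-0.28678975,  2.48045509, -1.70235689])}
```

View pics/top0.png

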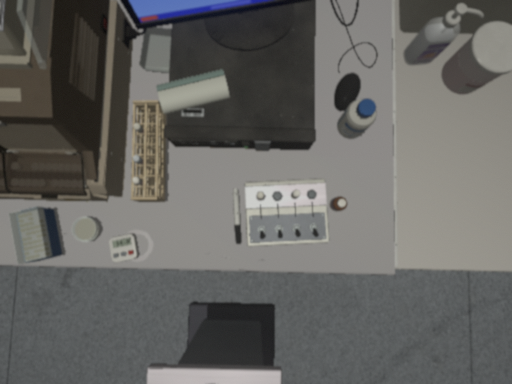

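View pics/side0.png

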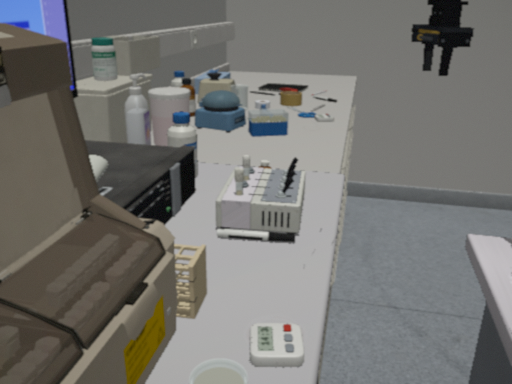

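```bash
cat > h.py <<'E'
import numpy as np, cv2
from scipy.spatial.transform import Rotation as R
def rm(r):
    r=np.asarray(r); return r if r.shape==(3,3) else R.from_rotvec(r).as_matrix()
def cast(d,uv,z):
    r=rm(d["rotation"])@np.array([(uv[0]-d["cx"])/d["fx"],(uv[1]-d["cy"])/d["fy"],1]); p=np.array(d["position"])
    return p+r*(z-p[2])/r[2]
def proj(d,p):
    c=rm(d["rotation"]).T@(np.array(p)-d["position"]); return np.array([d["fx"]*c[0]/c[2]+d["cx"],d["fy"]*c[1]/c[2]+d["cy"]])
E
python3 - <<'E'
from bench import *
from h import *
t=get_image("top"); s=get_image("side")
a=cv2.resize(t["image"][165:255,230:360,::-1],None,fx=6,fy=6,interpolation=cv2.INTER_CUBIC)[:, :780]
cv2.imwrite("pics/topz.png",a)
b=cv2.resize(s["image"][140:250,200:330,::-1],None,fx=5,fy=5,interpolation=cv2.INTER_CUBIC)
cv2.imwrite("pics/sidez.png",b)
for uv in [(245,182),(326,180),(328,242),(248,245)]: print(uv,cast(t,uv,.06))
E
```

```text
(245, 182) [ 0.59009727 -0.06107621  0.06      ]
(326, 180) [ 0.59993809 -0.25033565  0.06      ]
(328, 242) [ 0.4561778  -0.25604048  0.06      ]
(248, 245) [ 0.44469276 -0.07226499  0.06      ]
```

View pics/topz.png

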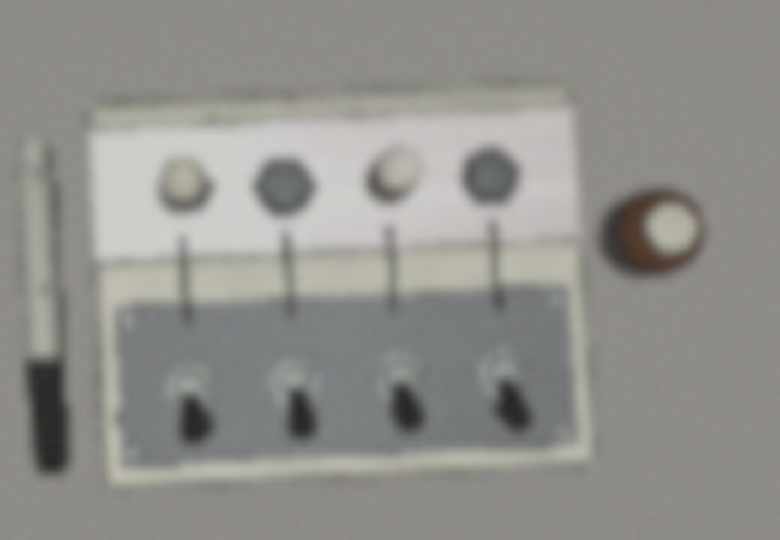

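View pics/sidez.png

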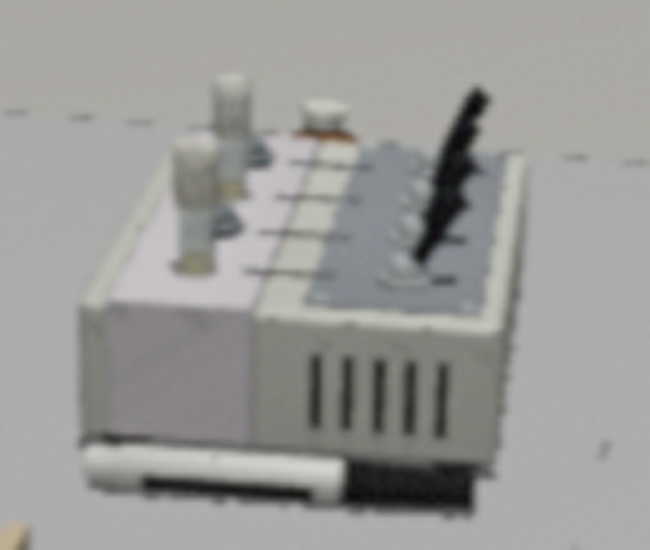

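Run:
```python
from bench import *
from h import *
from scipy.optimize import least_squares
t=get_image("top"); im=t["image"]
Z=lambda u,v:(230+(u+.5)/6-.5,165+(v+.5)/6-.5)
g=im.max(2).astype(int)
x0,y0=240,222
m=(g[222:242,240:325]<55).astype(np.uint8)
n,l,st,c=cv2.connectedComponentsWithStats(m)
obs=[]
tips=[]
for i in range(1,n):
    if st[i,4]<8: continue
    ys,xs=np.where(l==i); b=ys.max()
    print("bat",c[i]+[x0,y0],st[i],"low",xs[ys>=b-1].mean()+x0,b+y0); tips.append((c[i][0]+x0,c[i][1]+y0))
tips.sort()
P=[]
for (u,v),y in zip([Z(284,186),Z(491,175)],(.02,-.06)): P.append(((u,v),(.038,y,.069)))
for (u,v),y in zip([Z(183,178),Z(402,168)],(.06,-.02)): P.append(((u,v),(.038,y,.107)))
if len(tips)==4:
    for uv,y in zip(tips,(.06,.02,-.02,-.06)): P.append((uv,(-.038-.0125,y,.083)))
f=lambda q:np.concatenate([cast(t,uv,p[2])[:2]-(q[:2]+np.array([[np.cos(q[2]),-np.sin(q[2])],[np.sin(q[2]),np.cos(q[2])]])@p[:2]) for uv,p in P])
r=least_squares(f,[.52,-.16,.05]); print("pose",r.x); print((r.fun*1e3).reshape(-1,2).round(1))
q=r.x;W=lambda x,y:(q[:2]+np.array([[np.cos(q[2]),-np.sin(q[2])],[np.sin(q[2]),np.cos(q[2])]])@[x,y])
for y in (.06,-.02): print("pivot",W(-.038,y),"tip",W(-.057,y), "pre TCP",W(-.08,y),"end TCP",W(-.038,y))
s=get_image("side")
print("side check",[proj(s,[*W(-.057,y),.095]).round() for y in (.06,-.06)],[proj(s,[*W(.038,y),.107]).round() for y in (.06,-.02)])
```

```text
bat [297.23076923 233.        ] [56  9  4  5 13] low 297.8 235
bat [314.93333333 232.6       ] [74  8  3  6 15] low 315.2 235
bat [261.84615385 235.        ] [21 11  3  5 13] low 261.8 237
bat [279.63636364 234.09090909] [39 10  3  5 11] low 279.8 236
pose [ 0.52361346 -0.15887171  0.07224688]
[[-0.6  0.5]
 [-0.1  0.8]
 [ 0.7 -0.2]
 [ 0.7 -0.8]
 [-0.3 -0.4]
 [-0.2 -0.3]
 [ 0.4  0.2]
 [-0.6  0.3]]
pivot [ 0.48138155 -0.10177123] tip [ 0.46243111 -0.10314272] pre TCP [ 0.43949111 -0.10480296] end TCP [ 0.48138155 -0.10177123]
pivot [ 0.48715627 -0.18156253] tip [ 0.46820584 -0.18293403] pre TCP [ 0.44526584 -0.18459426] end TCP [ 0.48715627 -0.18156253]
side check [array([292., 178.]), array([296., 157.])] [array([238., 168.]), array([246., 155.])]
```

```bash
python3 -m jog '[[25,42,0,-0.1],[56,94,0,-0.212],[87,146,0,-0.212],[118,198,0,-0.212],[149,250,0,-0.212],[180,302,0,-0.212],[211,354,0,-0.212],[242,405,0,-0.212]]' -1 20 && python3 -m jog '[[15,25,0,0],[21,34,0,0],[21,34,-40,0],[21,34,-80,0],[21,34,-100,0],[21,34,-100,0],[21,34,-100,0],[21,34,-100,0]]'
python3 - <<'E'
from bench import *
from h import *
s=get_state();print(s["position"],R.from_rotvec(s["tool_rot"]).as_matrix()[:,0],s["grip_width"])
ims=[]
for n in("top","side"):
    d=get_image(n);u,v=(295,220) if n=="top" else (270,175)
    ims.append(cv2.resize(d["image"][v-60:v+60,u-65:u+65,::-1],(390,360),interpolation=cv2.INTER_CUBIC))
cv2.imwrite("pics/p1.png",np.hstack(ims))
E
```

```text
time: 1.3
position: [0.4248, -0.2173, 0.2229]
tool_rot: [3.139, 0.113, 0.001]
ft_force: [0.8, -1.4, 0.1]
grip_width: 0.17
time: 2.3
position: [0.4457, -0.1857, 0.1239]
tool_rot: [3.138, 0.112, 0.003]
ft_force: [-0.1, -0.2, 0.6]
grip_width: 0.003
[ 0.44573568 -0.18574996  0.12385703] [0.99746367 0.07115387 0.00183346] 0.0031053084299158145
```

View pics/p1.png

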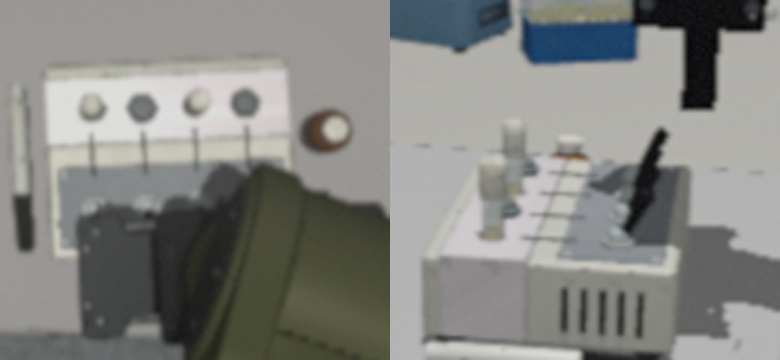

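```bash
python3 -m jog '[[0,0,-20,0],[0,1,-42,0],[0,1,-42,0],[12,2,-42,0],[22,3,-42,0],[31,3,-42,0],[39,4,-42,0],[39,4,-42,0]]'
python3 - <<'E'
from bench import *
from h import *
ims=[]
for n in("side","wrist"):
    d=get_image(n)
    if n=="wrist": ims.append(cv2.resize(d["image"][:,:,::-1],(480,360)));continue
    u,v=(265,175)
    ims.append(cv2.resize(d["image"][v-45:v+45,u-40:u+40,::-1],(320,360),interpolation=cv2.INTER_CUBIC))
cv2.imwrite("pics/p2.png",np.hstack(ims))
E
```

```text
time: 3.4
position: [0.4838, -0.1813, 0.0805]
tool_rot: [3.14, 0.113, -0.002]
ft_force: [-3.2, -0.9, 1.9]
grip_width: 0.009
```

View pics/p2.png

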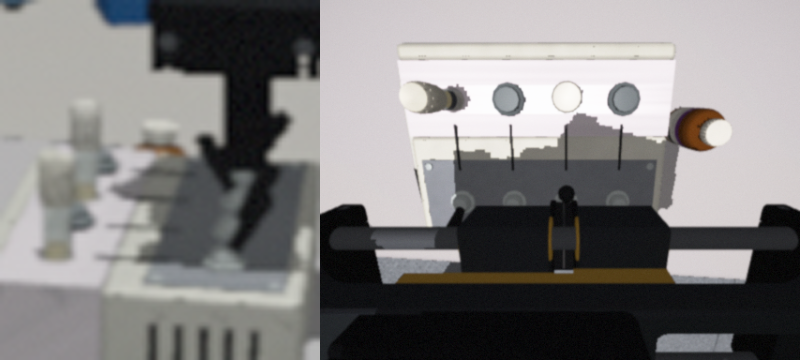

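```bash
python3 -m jog '[[1,0,0,0],[2,0,0,0],[3,0,0,0],[4,0,0,0],[5,0,0,0],[5,0,0,0],[5,0,0,0],[5,0,0,0]]'
```

```text
time: 4.5
position: [0.4847, -0.1813, 0.0801]
tool_rot: [-3.139, -0.111, 0.014]
ft_force: [-12.9, -0.0, 8.5]
grip_width: 0.002
```

```bash
python3 -m jog '[[-15,-1,0,0],[-40,-2,20,0],[-50,20,45,0],[-50,60,45,0],[-50,77,45,0],[-50,77,20,0],[-50,77,0,0],[-50,77,0,0]]' && python3 -m jog '[[12,1,0,0],[22,2,0,0],[31,2,0,0],[37,3,0,0],[40,3,0,0],[42,3,0,0],[44,3,0,0],[44,3,0,0]]'
```

```text
time: 5.5
position: [0.4378, -0.1038, 0.0791]
tool_rot: [-3.138, -0.113, 0.004]
ft_force: [0.0, -0.6, -0.6]
grip_width: 0.008
time: 6.5
position: [0.4787, -0.1011, 0.08]
tool_rot: [-3.139, -0.112, 0.015]
ft_force: [-12.2, -0.6, 9.0]
grip_width: 0.007
```

Same stop signature (12 N, lag about 3 mm). Retreat and look.

```bash
python3 -m jog '[[-15,-1,0,0],[-40,-2,10,0],[-45,-3,50,0],[-45,-40,100,0],[-60,-100,130,0],[-80,-160,130,0],[-100,-220,130,0],[-120,-280,130,0]]'
python3 - <<'E'
from bench import *
from h import *
ims=[]
for n in("top","side"):
    d=get_image(n);u,v=(287,212) if n=="top" else (265,185)
    ims.append(cv2.resize(d["image"][v-45:v+45,u-48:u+48,::-1],(400,375),interpolation=cv2.INTER_CUBIC))
cv2.imwrite("pics/p3.png",np.hstack(ims))
E
```

```text
time: 7.5
position: [0.3651, -0.3754, 0.2112]
tool_rot: [3.138, 0.113, 0.004]
ft_force: [1.4, 0.2, 0.6]
grip_width: -0.0
```

View pics/p3.png

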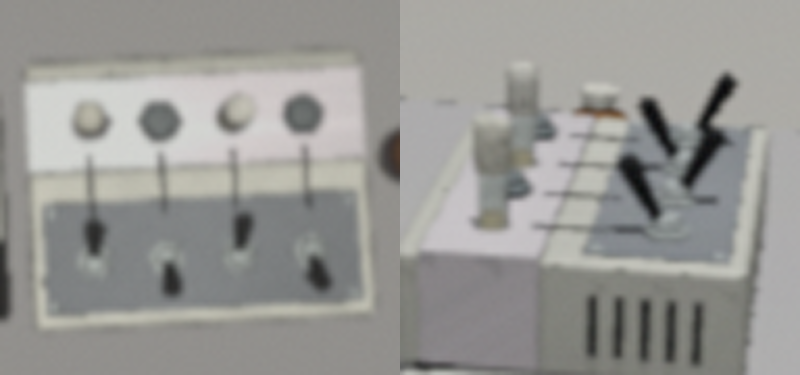

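Run:
```python
from bench import *
from h import *
d=get_image("side");q=[.5236,-.1589,.0722];c,s=np.cos(q[2]),np.sin(q[2])
for y in(.06,-.02):
  for a in(.5,.4,.3):
    x=-.038+.04*np.sin(a);print(y,a,proj(d,[q[0]+c*x-s*y,q[1]+s*x+c*y,.06+.04*np.cos(a)]).round(1))
print("seen sw1",217+(628-400)/4.167,140+160/4.167,"sw3",217+(648-400)/4.167,140+102/4.167)
```

```text
0.06 0.5 [270.1 176.3]
0.06 0.4 [272.1 175.5]
0.06 0.3 [274.3 174.9]
-0.02 0.5 [274.9 162.5]
-0.02 0.4 [276.8 161.8]
-0.02 0.3 [278.7 161.2]
seen sw1 271.71562275018 178.39692824574036 sw3 276.51523878089756 164.47804175665948
```

```bash
python3 -c "
from bench import *
print(get_state()['time'],close_job())"
```

```text
the job is handed in; nothing more can be done
7.65 None
```

I switched on wells 1 and 3, the two that hold tubes, by pushing `switch_3` and then `switch_1` over with the closed fingertips. The job was handed in at 7.65 s with the arm clear of everything.

**Pushes:** Both toggles reached their end stops. The wrist force rose to about 12–13 N with the finger held short of its commanded position. On `switch_3` it gained only about 1 mm for the last 5 mm commanded.

**Final pictures:** The top and side views show toggles 1 and 3 leaning to their wells, toggles 2 and 4 still off, and both tubes upright.

**Weakest check:** The tip positions in the side view came out about 2 px from those computed for fully on. They fit a full throw, but the picture alone could not rule out 0.1 rad less, so I relied on the contact with the stop. No check failed.

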